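# Change the cassettes in the countertop water filter

## Robot

A 6-joint arm with a two-finger parallel gripper is mounted at the origin on the work surface. World frame = base frame: x ahead of the robot, y to its left, z up, the work surface at z = 0. Lengths are in mm, angles in rad, forces in N, time in s.
With the tool pointing down it reaches from about 375 to 975 mm from the base axis. Payload 3.8 kg.
Tool frame: the origin (TCP) lies at the very end of the fingers, on their centre line; the grasp point (between the pads) lies robot.tcp_to_grasp behind it (robot.tcp_to_grasp is the distance from the TCP to the grasp point, in mm); z points along the fingers, y is the direction in which the jaws open and shut (so a half turn about z gives the same grasp; the last joint's range is limited). The gripper opens to 88 mm and grips with 3 to 60 N. Pads are 18 mm wide; open, the fingers measure 123 mm over their backs; the gripper's body (75 mm by 187 mm) begins 45 mm behind the grasp point.
Start: joints at [1.199, 0.264, 1.604, -0, 1.274, -0.037], TCP at [221.789, 637.517, 238.706] pointing down, gripper open.
Joint ranges: [-2.63, 2.63], [-0.94, 2.18], [0.31, 2.57], [-1.31, 4.45], [0, 2.66], [-2.55, 2.55]. Speed limits (rad/s): [2.57, 2.57, 3.14, 3.14, 3.14, 3.14].

## Interface

Orientations are given as a unit quaternion [w, x, y, z].
In Python, from station import robot gives the robot as it stands. The module is installed in compiled form; this text tells all that it offers.
- The arm moves only by the shell command python3 -m pendant 'ROWS' [OPENING] [FORCE]. ROWS is JSON, one flat list of numbers, 4 for each row, row after row: the shift along the world's x, y, z in mm, then the turn about the world's z in rad. In form: [tx, ty, tz, spin, tx, ty, tz, spin, ...]. A call has 1 to 5 rows; each row is the pose to reach, as a shift and turn from the pose commanded when the call began; what a row does not reach only later rows make up. A row lasts 1/10 s, in which the tool goes at most 50 mm and 8.59 degrees, less where a joint would pass 70% of its speed; a pose out of reach is approached as far as the arm can. A call with a gripper value outside its range is refused whole. OPENING is the opening, from 0 (shut) to 1 (fully open), set as the call begins (- or left out, the last holds). The fingers move at their own pace and stop on an object; FORCE is the grip in N (left out, the last holds). Time passes only in rows, so rows that repeat a pose let the fingers close. It gives the time, the measured TCP pose, the force and the opening at its end, in the units of the state.
- robot.read_state(): the state, without advancing time (a new reading comes with each control period).
- robot.camera(name): name is "scene" or "top" or "wrist"; returns a dict with "pixels" (384x512x3 uint8, red, green, blue), "depth" (384x512 float32, mm along the optical axis (not along the pixel's ray), 0 where there is no reading), "K" (3x3 intrinsics, pixels), "R" (3x3) and "t" (3): a world point X has camera coordinates R X + t; the wrist camera has in their place "mount" (4x4, takes a point from camera to tool coordinates, whose origin is the TCP and whose axes are the flange's). Camera axes: x right, y down, z forward; pixel columns grow to the right and rows downward; lengths in mm; the calibration is good to about 2 mm. The wrist camera is an equidistant fisheye: a pixel r from the principal point sees the ray r / f radians off the axis. A picture is of the moment at which its call begins: read the wrist's pose just before it.
- robot.hand_in(): hands the job in, once; it reports no verdict.
Trained networks look in the newest picture that a camera, given by its name, has taken for a name from the list of things; names that differ only in an ending like _2 or _b are one class to them, and where a whole thing is asked for, a point or a joint stands for the part that bears it (a point fixed in the world has none). Each returns a list of dicts, best first, with "conf" (0 to 1); they miss things now and then, are a little off and sometimes report something else, mostly with a low value. They report only what shows in the picture. A call takes as long as a camera call.
- robot.recognise(thing, camera): "box" ([centre column, centre row, width, height] in pixels, round what is visible of it).
- robot.place_of(thing, camera): "at" ([column, row] in pixels: a listed point, or the origin of a listed thing).
The state is a dict: "time_s": time; "joints": joint angles; "qvel": joint speeds; "effort": joint torques, N m; "tool_pos": TCP position; "tool_rot": TCP orientation; "force": force on the tool from outside, world axes, zero at the start; "wrist_torque": the same for the moment, N m; "width": opening from 0.0 (shut) to 1.0 (fully open).
Only numpy, scipy, OpenCV 4.12 (cv2) and the standard library are available. Lean on these libraries where they do the work, as an engineer would, in place of code of your own. Each camera call takes 0.05 s, during which the arm holds its last target. There are 200 camera calls.

## Task

Change the filter cassettes: first turn the valve handle fully shut, then take every spent brown cassette out of the filter and put it in the grey tray, and stand every fresh green cassette upright in a slot of its own, fully home. Keep the valve shut while you handle cassettes, and once all are in place turn the handle fully open again and let go. Leave everything else on the worktop where it is.

Things in the scene. Friction and masses are not known exactly. Their poses are not given: they have to be found in the camera images.
- unit: Countertop water-filter unit, fixed: a white block 86 (x) by 198 (y) by 43 mm high with four slots in its top, side by side along its y axis at y = -69, -23, +23, +69 mm. Each slot is 56 mm long (along x), 40 mm wide (along y), 28 mm deep, with a bevelled mouth and a flat floor 15 mm above the worktop. From the +y end of the block a pipe leads to a brass stop valve. Origin at the centre of the block's underside, z up.
- slot0 (a point): Centre of the mouth of slot 0 (y = -69 mm in the unit), level with the block's top face (43 mm above the worktop). Axes as the unit's.
- slot1 (a point): Centre of the mouth of slot 1 (y = -23 mm in the unit), level with the block's top face (43 mm above the worktop). Axes as the unit's.
- slot2 (a point): Centre of the mouth of slot 2 (y = +23 mm in the unit), level with the block's top face (43 mm above the worktop). Axes as the unit's.
- slot3 (a point): Centre of the mouth of slot 3 (y = +69 mm in the unit), level with the block's top face (43 mm above the worktop). Axes as the unit's.
- valve (a joint): Quarter-turn handle of the stop valve, turning about an upright axis: 0 rad = shut (lever across the pipe, pointing along the unit's -x), 1.571 rad = open (lever in line with the pipe, pointing along the unit's +y). It turns clockwise, seen from above, as it opens, has a stop at both ends, is lightly stiff (about 0.06 N m) and stays where it is left.
- valve_axis (a point): Point on the upright axis of the valve, at the height of valve_knob (92 mm above the worktop); 165 mm from the unit's origin along its +y.
- valve_knob (a point): Middle of the upper part of the upright round blue grip at the end of the flat blue lever, 70 mm from the axis. The grip is 20 mm in diameter and stands free from 72 to 102 mm above the worktop; this point is at 92 mm. The lever below it is 6 mm thick and 16 mm wide, between 68 and 74 mm high.
- fresh0: Fresh filter cassette (green frame, white faces), 80 mm high (its z), about 0.12 kg: a heavy foot 52 (its x) by 36 (its y) by 26 mm high, its bottom 4 mm narrowed to 48 by 32 mm, and on it, centred, an upright slab 44 mm wide (x) and 16 mm thick (y) up to the top, by which to hold it. Only the foot goes into a slot. It starts standing upright on the worktop. Origin at the centre of its underside. May be absent.
- fresh1: Fresh filter cassette (green frame, white faces), 80 mm high (its z), about 0.12 kg: a heavy foot 52 (its x) by 36 (its y) by 26 mm high, its bottom 4 mm narrowed to 48 by 32 mm, and on it, centred, an upright slab 44 mm wide (x) and 16 mm thick (y) up to the top, by which to hold it. Only the foot goes into a slot. It starts standing upright on the worktop. Origin at the centre of its underside. May be absent.
- fresh2: Fresh filter cassette (green frame, white faces), 80 mm high (its z), about 0.12 kg: a heavy foot 52 (its x) by 36 (its y) by 26 mm high, its bottom 4 mm narrowed to 48 by 32 mm, and on it, centred, an upright slab 44 mm wide (x) and 16 mm thick (y) up to the top, by which to hold it. Only the foot goes into a slot. It starts standing upright on the worktop. Origin at the centre of its underside. May be absent.
- fresh3: Fresh filter cassette (green frame, white faces), 80 mm high (its z), about 0.12 kg: a heavy foot 52 (its x) by 36 (its y) by 26 mm high, its bottom 4 mm narrowed to 48 by 32 mm, and on it, centred, an upright slab 44 mm wide (x) and 16 mm thick (y) up to the top, by which to hold it. Only the foot goes into a slot. It starts standing upright on the worktop. Origin at the centre of its underside. May be absent.
- spent0: Spent filter cassette (brown frame, black faces), same shape, size and mass as a fresh one (foot 52 by 36 by 26 mm, slab 44 by 16 mm, 80 mm high). It starts seated upright in a slot of the unit, x axis along the slot's length, its top 95 mm above the worktop. Origin at the centre of its underside. May be absent.
- spent1: Spent filter cassette (brown frame, black faces), same shape, size and mass as a fresh one (foot 52 by 36 by 26 mm, slab 44 by 16 mm, 80 mm high). It starts seated upright in a slot of the unit, x axis along the slot's length, its top 95 mm above the worktop. Origin at the centre of its underside. May be absent.
- spent2: Spent filter cassette (brown frame, black faces), same shape, size and mass as a fresh one (foot 52 by 36 by 26 mm, slab 44 by 16 mm, 80 mm high). It starts seated upright in a slot of the unit, x axis along the slot's length, its top 95 mm above the worktop. Origin at the centre of its underside. May be absent.
- spent3: Spent filter cassette (brown frame, black faces), same shape, size and mass as a fresh one (foot 52 by 36 by 26 mm, slab 44 by 16 mm, 80 mm high). It starts seated upright in a slot of the unit, x axis along the slot's length, its top 95 mm above the worktop. Origin at the centre of its underside. May be absent.
- tray: Grey open tray for spent cassettes, fixed, 170 (x) by 150 (y) by 35 mm high outside, walls 4 mm, floor about 4 mm thick. Origin at the centre of its underside.
- kettle: Red enamelled kettle, 160 mm in diameter, 212 mm high with its black handle. Bystander. Origin under its middle.
- jug: Clear plastic jug, 104 mm in diameter, 120 mm high. Bystander. Origin under its middle.
- brush: Bottle brush lying down, about 210 mm long along its x, yellow handle towards -x, 39 mm high. Bystander. Origin on its underside, near its middle.
- tin: Steel tin, 72 mm in diameter, 90 mm high. Bystander. Origin under its middle.
- mug: Blue mug, 80 mm in diameter, 90 mm high. Bystander. Origin under its middle.

How it is judged:
By the outcome, as a careful person would: the job done as asked, in the order asked, and still so for the second after the job is handed in, with the robot touching nothing.
Of fresh0, fresh1, fresh2, fresh3 only 3 to 4 are there at a start; the rules pass over those that are not, and their reading is None.
Of spent0, spent1, spent2, spent3 only 1 to 2 are there at a start; the rules pass over those that are not, and their reading is None.
At some moment in a run one of fresh0, fresh1, fresh2, fresh3 may be knocked a few centimetres aside while the robot is not near it.
It also fails if it takes over 210 s, if anything falls off the work surface, if the arm or the gripper's body presses on something with over 40 N, if the wrist force passes 120 N, or if a joint passes its speed limit or range.

## Working session

There is one attempt and no reset: what is moved stays moved. The work goes in short steps, Python scripts to look and compute and a shell command to move; the robot and the scene stay as the last step left them, time stands still between calls to the robot, and variables do not carry over. Pictures are saved under pics/ and viewed, about 12 in all and at most 16, crops included, and the job is handed in when it is done.

```bash
mkdir -p pics; cat > h.py <<'E'
import numpy as np, cv2
from station import robot
def ray_plane(c,px,z):
    K,R,t=map(np.array,(c["K"],c["R"],c["t"])); t=t.reshape(3)
    d=R.T@np.linalg.inv(K)@[px[0],px[1],1]; o=-R.T@t
    return o+d*(z-o[2])/d[2]
def cloud(c):
    K,R,t=map(np.array,(c["K"],c["R"],c["t"])); D=c["depth"]
    v,u=np.mgrid[:384,:512]; P=np.stack([u,v,np.ones_like(u)],-1)@np.linalg.inv(K).T*D[...,None]
    W=(P-t.reshape(3))@R
    W[D==0]=np.nan
    return W
def save(n,img,s=1.5): cv2.imwrite(f"pics/{n}.png",cv2.resize(img[...,::-1],None,fx=s,fy=s))
E
python3 - <<'E'
from h import *
print(robot.tcp_to_grasp,robot.read_state())
for n in("scene","top"):
    c=robot.camera(n); save(n+"0",c["pixels"]); np.savez(n+"0",**c)
    print(n,np.round(c["K"],1).tolist(),np.round(-np.array(c["R"]).T@np.array(c["t"]).reshape(3)))
    for th in "unit slot0 slot1 slot2 slot3 valve_axis valve_knob fresh0 spent0 tray kettle jug brush tin mug".split():
        H={"unit":0,"slot0":43,"slot1":43,"slot2":43,"slot3":43,"valve_axis":92,"valve_knob":92}.get(th,0)
        if th=="spent0":H=15
        print(th,[(np.round(r["at"]).tolist(),round(r["conf"],2),ray_plane(c,r["at"],H).round()[:2].tolist()) for r in robot.place_of(th,n) if r["conf"]>.3])
E
```

```text
18.700000000000003 {'time_s': 0.0, 'joints': array([ 1.19908179e+00,  2.64738503e-01,  1.60536761e+00,  1.10564708e-05,
        1.27366954e+00, -3.68589961e-02]), 'qvel': array([-0.00043762,  0.00038708,  0.00314142, -0.00103233, -0.00059798,
        0.00018866]), 'effort': array([ 3.09053676e-04, -5.02105093e+01, -3.56874025e+01,  7.26460596e-02,
        2.94265256e-02, -1.99428437e-04]), 'tool_pos': array([221.54474301, 636.86568871, 237.40130859]), 'tool_rot': array([-2.26605192e-04,  1.66648144e-01,  9.86015824e-01, -1.06772905e-03]), 'force': array([ 0.27038182,  0.28942094, -0.70257078]), 'wrist_torque': array([ 0.00337393, -0.00286337,  0.03791299]), 'width': 1.0022409548228741}
scene [[348.5, 0.0, 251.4], [0.0, 348.5, 192.5], [0.0, 0.0, 1.0]] [1041. -641.  646.]
unit [([246.0, 238.0], 0.68, [569.0, -69.0]), ([192.0, 337.0], 0.38, [673.0, -378.0])]
slot0 [([248.0, 222.0], 0.86, [560.0, -52.0]), ([233.0, 237.0], 0.76, [570.0, -126.0]), ([263.0, 215.0], 0.63, [575.0, -0.0]), ([240.0, 232.0], 0.57, [573.0, -99.0]), ([139.0, 279.0], 0.47, [495.0, -368.0])]
slot1 [([248.0, 222.0], 
[... 2154 characters left out ...]
.0], 0.68, [562.0, -78.0])]
valve_axis [([225.0, 184.0], 0.76, [559.0, 99.0])]
valve_knob [([204.0, 199.0], 0.68, [517.0, 156.0])]
fresh0 [([184.0, 229.0], 0.82, [446.0, 225.0]), ([140.0, 233.0], 0.64, [436.0, 352.0]), ([161.0, 205.0], 0.63, [517.0, 293.0])]
spent0 [([262.0, 188.0], 0.54, [564.0, -3.0]), ([274.0, 188.0], 0.48, [561.0, -38.0])]
tray [([386.0, 226.0], 0.64, [447.0, -364.0]), ([183.0, 230.0], 0.63, [442.0, 225.0])]
kettle [([169.0, 134.0], 0.82, [736.0, 276.0]), ([184.0, 229.0], 0.56, [446.0, 224.0])]
jug [([228.0, 120.0], 0.91, [780.0, 95.0])]
brush [([260.0, 189.0], 0.47, [562.0, 2.0])]
tin [([388.0, 154.0], 0.85, [666.0, -386.0])]
mug [([111.0, 286.0], 0.95, [288.0, 425.0])]
```

View pics/scene0.png

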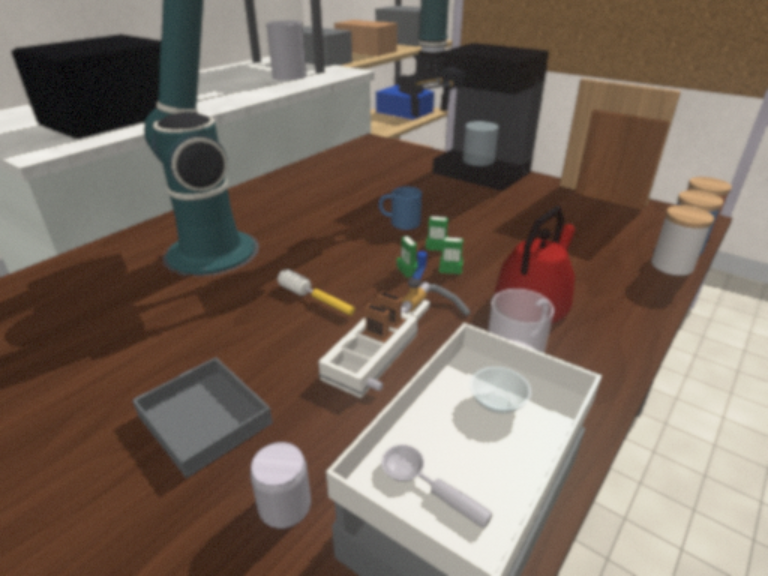

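View pics/top0.png

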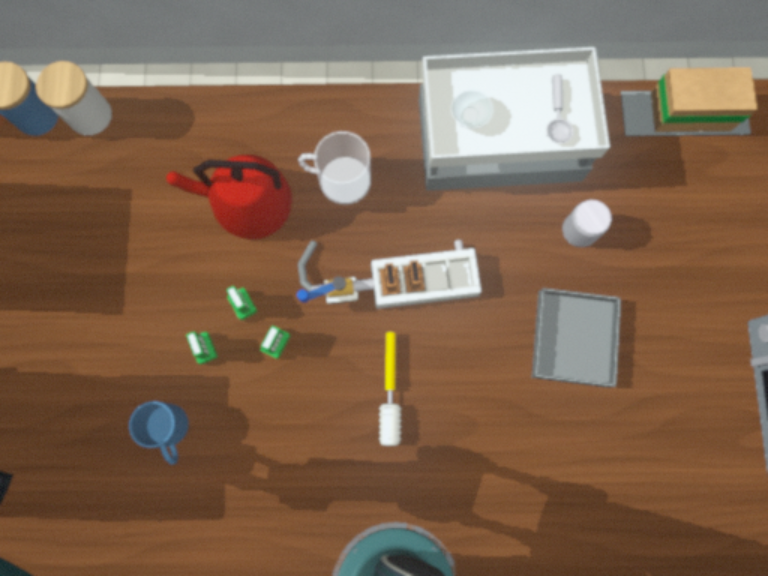

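The scene picture shows three green cassettes, near (403,257), (437,233) and (451,255), and two brown ones in slots 2 and 3. The valve lever is blue and sits partly or fully open; the tray is at lower left. The top picture shows the unit at (427,278), knob at (302,296), and fresh cassettes at (202,346), (241,301) and (275,342), all in 1.5x pixels. Next I'll fit poses from depth.

```bash
cat >> h.py <<'E'
def blobs(W,mask,lo,hi,xr=(350,700),yr=(-300,450),minn=15):
    m=mask&(W[...,2]>lo)&(W[...,2]<hi)&(W[...,0]>xr[0])&(W[...,0]<xr[1])&(W[...,1]>yr[0])&(W[...,1]<yr[1])
    n,L=cv2.connectedComponents(m.astype(np.uint8)); out=[]
    for i in range(1,n):
        s=L==i
        if s.sum()<minn: continue
        p=W[s]; (cx,cy),(a,b),g=cv2.minAreaRect(p[:,:2].astype(np.float32))
        if a<b: a,b,g=b,a,g+90
        out.append((round(cx,1),round(cy,1),round(a),round(b),round((g+90)%180-90,1),round(float(np.median(p[:,2])),1),int(s.sum())))
    return out
E
python3 - <<'E'
from h import *
for n in("top","scene"):
    c=dict(np.load(n+"0.npz")); W=cloud(c); p=c["pixels"].astype(int)
    hsv=cv2.cvtColor(c["pixels"],cv2.COLOR_RGB2HSV).astype(int)
    green=(hsv[...,0]>45)&(hsv[...,0]<85)&(hsv[...,1]>60)
    all_=np.ones(green.shape,bool)
    blue=(hsv[...,0]>100)&(hsv[...,0]<130)&(hsv[...,1]>120)
    print(n,"fresh",blobs(W,all_,55,95,(400,560),(200,400)))
    print("spent",blobs(W,all_,80,110,(500,620),(-80,60)))
    print("unit",blobs(W,hsv[...,1]<60,35,52,(480,660),(-200,90),40))
    print("blue",blobs(W,blue,60,115,(450,620),(60,220),5),"knobtop",blobs(W,blue,88,115,(450,620),(60,220),3))
    print("tray",blobs(W,all_,-3,45,(330,570),(-470,-260),100)[:3], blobs(W,all_,20,45,(330,570),(-470,-260),30))
    m=(W[...,2]<15)&(W[...,0]>300)&(W[...,0]<450)&(abs(W[...,1]+150)<60); print("floor z",np.nanmedian(W[m][:,2]))
E
```

```text
top fresh [(522.3, 288.6, 44, 17, 27.1, 80.5, 116), (446.6, 223.1, 44, 17, -25.6, 79.9, 128), (438.3, 359.8, 44, 18, 20.5, 79.5, 134)]
spent [(564.8, -42.2, 45, 16, 7.1, 95.3, 101), (559.4, 3.1, 45, 16, 6.5, 95.0, 101)]
unit [(564.9, -44.6, 240, 88, -83.6, 42.8, 1104)]
blue [(533.1, 141.5, 65, 18, -63.1, 77.4, 110)] knobtop [(522.2, 162.6, 17, 16, 49.1, 101.1, 43)]
tray [(450.0, -365.0, 240, 210, -0.0, 3.2, 5560)] [(449.2, -351.0, 171, 152, -7.9, 33.0, 543)]
floor z 0.2564796976386402
scene fresh [(441.8, 357.4, 43, 20, 24.6, 71.4, 97), (448.9, 220.7, 44, 18, -22.6, 72.2, 96), (528.1, 284.5, 45, 19, 40.7, 71.7, 112)]
spent [(561.3, 0.8, 44, 19, 6.8, 93.0, 120), (566.0, -43.6, 45, 18, 7.3, 92.5, 129)]
unit [(566.3, -47.8, 238, 88, -83.8, 42.1, 851)]
blue [(532.9, 141.9, 54, 17, -64.1, 82.1, 77)] knobtop [(524.4, 159.6, 17, 15, 21.2, 99.6, 31)]
tray [(450.1, -365.1, 240, 210, -0.0, 3.0, 6878)] [(450.2, -351.5, 175, 151, -8.2, 30.3, 1017)]
floor z -0.1131959906783043
```

Everything fits well: unit yaw is about 6.6°, its origin about (567.6, -65.8), and the valve about 1.30 rad open. I'll move over the knob with the jaws tangential.

```bash
python3 -m pendant '[100,-158,0,-0.283,100,-158,0,-0.283,100,-158,0,-0.283,100,-158,0,-0.283,100,-158,0,-0.283]' 1 30
python3 -m pendant '[100,-158,0,-0.283,100,-158,0,-0.283,100,-158,0,-0.283,100,-158,0,-0.283,100,-158,0,-0.283]'
python3 -m pendant '[101,-160,0,-0.283,101,-160,0,-0.283,101,-160,0,-0.283,101,-160,0,-0.283,101,-160,0,-0.283]'
```

```text
time_s: 2.1
tool_pos: [323.8, 476.1, 238.9]
tool_rot: [0.001, 0.306, 0.952, -0.0]
force: [-1.4, 0.9, -0.2]
width: 1.005
time_s: 2.6
tool_pos: [423.7, 319.1, 239.0]
tool_rot: [0.001, 0.437, 0.899, 0.0]
force: [-0.2, 0.3, 0.1]
width: 1.001
time_s: 3.1
tool_pos: [525.0, 159.6, 238.9]
tool_rot: [0.001, 0.559, 0.829, 0.0]
force: [-0.5, -0.2, -0.9]
width: 0.998
```

```bash
python3 -m pendant '[0,0,-50,0,0,0,-100,0,0,0,-140,0,0,0,-160,0,0,0,-160,0]' 
python3 -m pendant '[0,0,0,0,0,0,0,0,0,0,0,0,0,0,0,0,0,0,0,0]' 0.1 15
python3 -m pendant '[0,0,0,0,0,0,0,0,0,0,0,0,0,0,0,0]'; python3 - <<'E'
from h import *
ax=np.array([548.6,98.1]); r=70; a0=np.arctan2(161.5-98.1,522.8-548.6); 
print(a0, np.hypot(161.5-98.1,522.8-548.6))
for k in range(0,12):
    a=a0+k*.14; print(k,(ax+r*np.array([np.cos(a),np.sin(a)])-[522.8,161.5]).round(1),round(k*.14,2))
E
```

```text
time_s: 3.6
tool_pos: [519.0, 162.7, 74.7]
tool_rot: [-0.003, 0.557, 0.83, -0.003]
force: [0.5, 0.2, 0.6]
width: 0.997
time_s: 4.1
tool_pos: [523.5, 161.7, 79.8]
tool_rot: [0.001, 0.558, 0.83, 0.001]
force: [-0.1, -0.1, 0.1]
width: 0.57
time_s: 4.5
tool_pos: [522.8, 161.5, 78.7]
tool_rot: [-0.0, 0.558, 0.83, 0.0]
force: [-0.8, 0.9, -0.0]
width: 0.217
1.9572711626071317 68.44852080213278
0 [-0.6  1.4] 0.0
1 [-9.4 -2.9] 0.14
2 [-17.5  -8.4] 0.28
3 [-24.7 -15. ] 0.42
4 [-31.  -22.5] 0.56
5 [-36.1 -30.8] 0.7
6 [-40.1 -39.8] 0.84
7 [-42.7 -49.2] 0.98
8 [-44.1 -58.9] 1.12
9 [-44.  -68.7] 1.26
10 [-42.6 -78.4] 1.4
11 [-39.8 -87.8] 1.54
```

```bash
python3 -m pendant '[-9,-4,0,0.14,-17,-9.5,0,0.28,-24,-16,0,0.42,-30.5,-23.5,0,0.56,-35.5,-32,0,0.70]'
python3 -m pendant '[-4,-9,0,0.14,-6.6,-18.4,0,0.28,-8,-28,0,0.42,-8,-37.5,0,0.56,-7.7,-41,0,0.61]'
python3 -m pendant '[0.5,-2,0,0.03,0.5,-2,0,0.03,0.5,-2,0,0.03]'
```

```text
time_s: 5.0
tool_pos: [487.6, 129.2, 78.7]
tool_rot: [0.001, 0.237, 0.972, 0.0]
force: [3.9, -1.5, -3.3]
width: 0.218
time_s: 5.5
tool_pos: [480.4, 89.1, 78.7]
tool_rot: [0.001, -0.064, 0.998, 0.001]
force: [3.1, 12.9, -3.3]
width: 0.22
time_s: 5.8
tool_pos: [480.7, 89.2, 78.7]
tool_rot: [0.001, -0.077, 0.997, 0.003]
force: [2.2, 11.5, -3.9]
width: 0.224
```

```bash
python3 -m pendant '[0,2,0,0,0,2,0,0,0,2,0,0,0,2,0,0]' 0.6
python3 -m pendant '[0,0,40,0,0,0,80,0,0,0,120,0,0,0,120,0]' 
python3 - <<'E'
from h import *
c=robot.camera("top");save("top1",c["pixels"][80:280,120:340],3); W=cloud(c)
print(robot.read_state()["tool_pos"])
E
python3 -m pendant '[40,-42,0,-0.02,79.5,-85.5,0,-0.04,79.5,-85.5,0,-0.04,79.5,-85.5,0,-0.04,79.5,-85.5,0,-0.04]' 0.32
python3 -m pendant '[0,0,0,0,0,0,0,0]'
```

```text
time_s: 6.2
tool_pos: [480.0, 88.3, 78.7]
tool_rot: [-0.0, -0.078, 0.997, -0.0]
force: [0.4, 1.1, 0.1]
width: 0.56
time_s: 6.6
tool_pos: [484.4, 88.8, 205.4]
tool_rot: [0.006, -0.078, 0.997, 0.0]
force: [1.1, -0.5, 0.5]
width: 0.598
[482.65504516  88.58837582 202.43680059]
time_s: 7.15
tool_pos: [558.1, 3.3, 197.0]
tool_rot: [-0.002, -0.058, 0.998, 0.0]
force: [-0.5, 0.4, -0.3]
width: 0.321
time_s: 7.35
tool_pos: [558.5, 4.1, 198.4]
tool_rot: [-0.0, -0.059, 0.998, 0.0]
force: [0.2, -0.3, 0.5]
width: 0.32
```

View pics/top1.png

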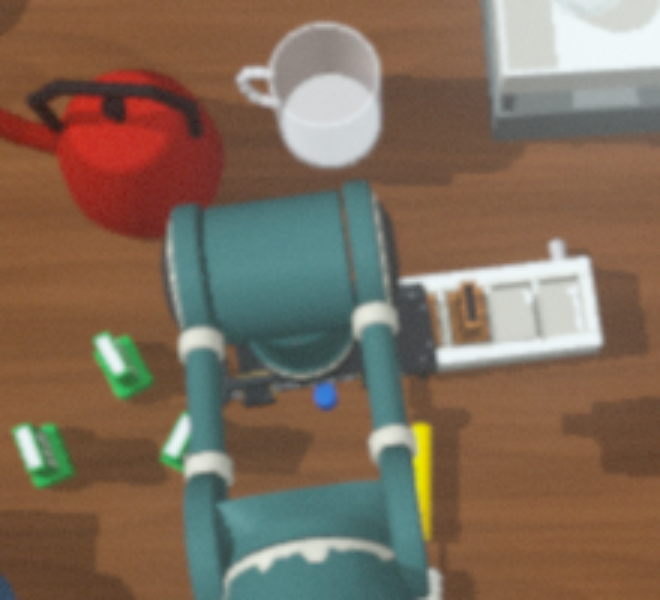

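The picture shows the knob at about (228,212) in full-frame pixels, the shut position, and slot 2's cassette still seated. I'll descend on the slot 3 cassette.

```bash
python3 -m pendant '[0,0,-50,0,0,0,-95,0,0,0,-95,0]' 
python3 -m pendant '[0,0,-20,0,0,0,-43.5,0,0,0,-43.5,0]'
python3 -m pendant '[0,0,0,0,0,0,0,0,0,0,0,0,0,0,0,0]' 0.05 30
python3 -m pendant '[0,0,15,0,0,0,30,0,0,0,45,0]'; python3 -m pendant '[0,0,40,0,0,0,80,0,0,0,80,0]'
```

```text
time_s: 7.65
tool_pos: [553.2, 4.1, 97.5]
tool_rot: [-0.006, -0.059, 0.998, 0.001]
force: [-0.8, -1.0, -0.0]
width: 0.318
time_s: 7.95
tool_pos: [557.9, 3.6, 59.4]
tool_rot: [-0.002, -0.058, 0.998, 0.0]
force: [-0.7, -0.1, -0.3]
width: 0.32
time_s: 8.35
tool_pos: [561.1, 3.0, 62.4]
tool_rot: [0.002, -0.058, 0.998, -0.0]
force: [-1.3, 0.7, 5.9]
width: 0.177
time_s: 8.65
tool_pos: [559.5, 3.0, 106.7]
tool_rot: [-0.0, -0.058, 0.998, -0.0]
force: [0.5, -0.3, -1.6]
width: 0.178
time_s: 8.95
tool_pos: [564.1, 2.8, 193.5]
tool_rot: [0.006, -0.058, 0.998, -0.001]
force: [0.4, -0.3, -0.6]
width: 0.178
```

```bash
python3 -m pendant '[-37.8,-179.5,0,-0.125,-37.8,-179.5,0,-0.125,-37.8,-179.5,0,-0.125,-37.8,-179.5,0,-0.125,-37.8,-179.5,0,-0.125]' 
python3 -m pendant '[-37.8,-179.5,0,-0.125,-37.8,-179.5,0,-0.125,-37.8,-179.5,0,-0.125,-37.8,-179.5,0,-0.125,-37.8,-179.5,0,-0.125]' 
python3 -m pendant '[0,0,-50,0,0,0,-100,0,0,0,-120,0,0,0,-120,0]' 
python3 -m pendant '[0,0,-8,0,0,0,-15.5,0,0,0,-15.5,0,0,0,-15.5,0]'
python3 -m pendant '[0,0,0,0,0,0,0,0,0,0,0,0]' 0.35
python3 -m pendant '[0,0,45,0,0,0,90,0,0,0,135,0]'
```

```text
time_s: 9.45
tool_pos: [520.4, -180.1, 185.2]
tool_rot: [-0.0, 0.007, 1.0, -0.001]
force: [-0.1, 1.2, -1.7]
width: 0.178
time_s: 9.95
tool_pos: [483.2, -359.0, 185.2]
tool_rot: [-0.0, 0.069, 0.998, -0.001]
force: [0.3, 1.1, -1.8]
width: 0.181
time_s: 10.35
tool_pos: [481.1, -351.8, 60.4]
tool_rot: [-0.004, 0.066, 0.998, 0.003]
force: [-1.3, 0.6, -0.5]
width: 0.176
time_s: 10.75
tool_pos: [485.0, -356.5, 51.1]
tool_rot: [0.001, 0.067, 0.998, -0.001]
force: [1.1, -1.0, 1.4]
width: 0.179
time_s: 11.05
tool_pos: [484.1, -356.1, 50.1]
tool_rot: [0.0, 0.067, 0.998, -0.0]
force: [-0.1, -0.6, -0.2]
width: 0.351
time_s: 11.35
tool_pos: [483.5, -355.6, 185.7]
tool_rot: [-0.001, 0.067, 0.998, 0.0]
force: [0.2, 0.1, -0.5]
width: 0.35
```

```bash
python3 -m pendant '[40.4,156.8,0,0.125,40.4,156.8,0,0.125,40.4,156.8,0,0.125,40.4,156.8,0,0.125,40.4,156.8,0,0.125]' 
python3 -m pendant '[40.4,156.8,0,0.125,40.4,156.8,0,0.125,40.4,156.8,0,0.125,40.4,156.8,0,0.125,40.4,156.8,0,0.125]' 
python3 -m pendant '[0,0,-45,0,0,0,-80,0,0,0,-80,0,0,0,-80,0]' 
python3 -m pendant '[0,0,-20,0,0,0,-44.5,0,0,0,-44.5,0]' 
python3 -m pendant '[0,0,0,0,0,0,0,0,0,0,0,0,0,0,0,0]' 0.05
python3 -m pendant '[0,0,15,0,0,0,30,0,0,0,45,0]'; python3 -m pendant '[0,0,40,0,0,0,80,0,0,0,80,0]'
python3 -m pendant '[-74.9,-151.8,0,-0.125,-74.9,-151.8,0,-0.125,-74.9,-151.8,0,-0.125,-74.9,-151.8,0,-0.125,-74.9,-151.8,0,-0.125]'
python3 -m pendant '[-74.9,-151.8,0,-0.125,-74.9,-151.8,0,-0.125,-74.9,-151.8,0,-0.125,-74.9,-151.8,0,-0.125,-74.9,-151.8,0,-0.125]'
python3 -m pendant '[0,0,-50,0,0,0,-100,0,0,0,-120,0,0,0,-120,0]' 
python3 -m pendant '[0,0,-8,0,0,0,-15.5,0,0,0,-15.5,0,0,0,-15.5,0]'
```

```text
time_s: 11.85
tool_pos: [524.7, -197.5, 184.8]
tool_rot: [0.0, 0.003, 1.0, -0.0]
force: [-0.5, -0.2, -0.3]
width: 0.349
time_s: 12.35
tool_pos: [565.2, -42.3, 184.6]
tool_rot: [-0.0, -0.059, 0.998, -0.0]
force: [-0.4, 0.1, 0.8]
width: 0.351
time_s: 12.75
tool_pos: [564.1, -44.3, 104.4]
tool_rot: [-0.001, -0.057, 0.998, -0.0]
force: [0.4, 0.1, 0.4]
width: 0.352
time_s: 13.05
tool_pos: [564.1, -43.4, 59.9]
tool_rot: [-0.001, -0.058, 0.998, 0.0]
force: [0.1, -0.6, -0.1]
width: 0.35
time_s: 13.45
tool_pos: [566.7, -42.9, 62.6]
tool_rot: [0.002, -0.058, 0.998, -0.001]
force: [-0.7, -1.3, 5.6]
width: 0.176
time_s: 13.75
tool_pos: [564.6, -42.2, 106.7]
tool_rot: [-0.0, -0.058, 0.998, 0.0]
force: [0.6, 0.4, -1.0]
width: 0.179
time_s: 14.05
tool_pos: [569.1, -42.8, 193.4]
tool_rot: [0.006, -0.058, 0.998, -0.001]
force: [1.6, 0.1, -0.3]
width: 0.179
time_s: 14.55
tool_pos: [488.1, -196.1, 185.1]
tool_rot: [-0.001, 0.006, 1.0, -0.0]
force: [0.5, 0.6, -1.8]
width: 0.172
time_s: 15.05
tool_pos: [414.4, -347.2, 185.1]
tool_rot: [-0.0, 0.068, 0.998, 0.0]
force: [0.3, -0.4, -1.3]
width: 0.179
time_s: 15.45
tool_pos: [413.0, -341.5, 60.9]
tool_rot: [-0.004, 0.066, 0.998, 0.003]
force: [0.3, 0.5, -1.4]
width: 0.18
time_s: 15.85
tool_pos: [416.3, -346.8, 51.2]
tool_rot: [0.001, 0.067, 0.998, -0.001]
force: [0.8, -0.4, 0.4]
width: 0.182
```

```bash
python3 -m pendant '[0,0,0,0,0,0,0,0,0,0,0,0]' 0.4
python3 -m pendant '[0,0,45,0,0,0,90,0,0,0,135,0,0,0,135,0,0,0,135,0]'
cat > m.py <<'E'
import sys
from h import *
c=robot.camera("top"); W=cloud(c); save(sys.argv[1],c["pixels"])
hsv=cv2.cvtColor(c["pixels"],cv2.COLOR_RGB2HSV).astype(int); a=np.ones((384,512),bool)
blue=(hsv[...,0]>100)&(hsv[...,0]<130)&(hsv[...,1]>120)
print("fresh",blobs(W,a,55,95,(380,600),(190,450)))
print("unit",blobs(W,hsv[...,1]<60,36,50,(480,660),(-200,90),40))
print("knob",blobs(W,blue,88,115,(450,620),(60,220),3))
print("tray",blobs(W,a,55,110,(330,570),(-470,-260),20)," seated",blobs(W,a,75,110,(500,640),(-180,50),20))
print(robot.read_state()["tool_pos"].round(1))
E
python3 m.py top2
```

```text
time_s: 16.15
tool_pos: [415.0, -346.0, 49.9]
tool_rot: [0.0, 0.067, 0.998, -0.0]
force: [-0.1, 0.3, 0.3]
width: 0.397
time_s: 16.65
tool_pos: [415.7, -346.7, 186.4]
tool_rot: [0.001, 0.067, 0.998, -0.001]
force: [0.1, -0.0, -0.3]
width: 0.403
fresh [(522.5, 288.6, 44, 17, 29.0, 80.1, 114), (446.8, 223.1, 44, 17, -25.1, 79.7, 126), (438.3, 360.1, 45, 17, 23.4, 79.4, 133)]
unit [(564.8, -44.4, 240, 88, -83.7, 42.6, 1095)]
knob [(479.4, 90.0, 19, 16, 26.1, 102.4, 41)]
tray [(494.1, -356.0, 24, 16, -4.9, 84.2, 52), (403.8, -343.0, 23, 17, -5.0, 82.1, 71)]  seated []
[ 414.7 -345.8  184.5]
```

View pics/top2.png

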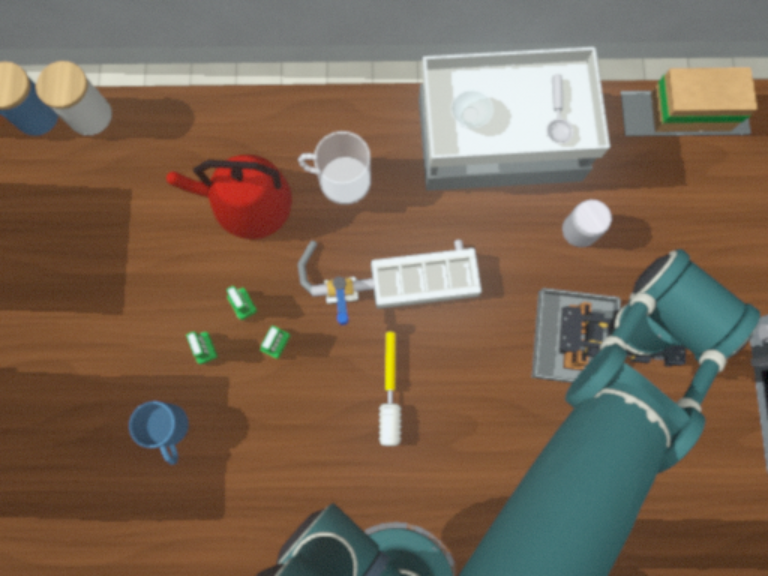

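The top picture shows the valve lever pointing along -x, the knob at (342,320), all four slots empty at (427,278), and both brown cassettes inside the tray. Next I'll hover over the unit and use the wrist camera to refine the slot positions.

```bash
cat >> h.py <<'E'
from scipy.spatial.transform import Rotation as Ro
def wrist():
    s=robot.read_state(); c=robot.camera("wrist"); K=np.array(c["K"]); D=c["depth"]
    v,u=np.mgrid[:384,:512]; x=(u-K[0,2])/K[0,0]; y=(v-K[1,2])/K[1,1]; th=np.hypot(x,y)
    k=np.where(th>1e-6,np.tan(np.minimum(th,1.4))/np.maximum(th,1e-6),1)
    P=np.stack([x*k,y*k,np.ones_like(x)],-1)*D[...,None]
    M=np.array(c["mount"]); q=s["tool_rot"]
    W=(P@M[:3,:3].T+M[:3,3])@Ro.from_quat([q[1],q[2],q[3],q[0]]).as_matrix().T+s["tool_pos"]
    W[(D==0)|(th>1.3)]=np.nan
    return c,W
E
python3 -m pendant '[75,140,20,0.125,75,140,20,0.125,75,140,20,0.125,75,140,20,0.125,75,140,20,0.125]' 
python3 -m pendant '[76,140,25,0.125,76,140,25,0.125,76,140,25,0.125,76,140,25,0.125,76,140,25,0.125]' 
python3 -m pendant '[0,0,0,0,0,0,0,0,0,0,0,0]' 
python3 - <<'E'
from h import *
c,W=wrist(); np.savez("w0",W=W,p=c["pixels"]); save("w0",c["pixels"])
z=W[...,2]; g=(abs(W[...,0]-567)<70)&(abs(W[...,1]+66)<120)
for lo in range(-10,80,6): print(lo,int((g&(z>=lo)&(z<lo+6)).sum()),end=" ")
th=np.radians(6.6); ex=np.array([np.cos(th),np.sin(th)]); ey=np.array([-ex[1],ex[0]]); o=np.array([567.6,-65.8])
q=W[...,:2]-o; X=q@ex; Y=q@ey
top=(abs(z-43)<4)&(abs(X)<60)&(abs(Y)<115)
print("\nX ext",np.nanpercentile(X[top&(abs(Y)<85)],[1,99]),"Y ext",np.nanpercentile(Y[top&(abs(X)>31)&(abs(X)<50)],[1,99]),"z",np.median(z[top]))
for i,y0 in enumerate((-69,-23,23,69)):
    m=(z<25)&(z>5)&(abs(X)<32)&(abs(Y-y0)<22)
    print(i,m.sum(),np.nanpercentile(X[m],[2,98]).round(1),np.nanpercentile(Y[m],[2,98]).round(1),np.median(z[m]))
(a,b),s,an=cv2.minAreaRect(W[top&(Y<99)][:,:2].astype(np.float32)); print(a,b,s,an)
print(robot.read_state()["tool_pos"])
E
```

```text
time_s: 17.2
tool_pos: [489.6, -204.1, 202.8]
tool_rot: [-0.002, 0.003, 1.0, 0.001]
force: [0.5, 0.3, -0.4]
width: 0.395
time_s: 17.7
tool_pos: [565.9, -66.0, 228.6]
tool_rot: [-0.001, -0.059, 0.998, -0.0]
force: [-0.1, -0.4, 0.6]
width: 0.403
time_s: 18.0
tool_pos: [565.1, -67.6, 229.1]
tool_rot: [-0.001, -0.057, 0.998, -0.0]
force: [0.1, 0.0, -0.5]
width: 0.4
-10 0 -4 5922 2 10 8 952 14 4586 20 488 26 399 32 515 38 6025 44 177 50 0 56 0 62 0 68 0 74 0 
X ext [-43.29712106  41.9831958 ] Y ext [-97.96639587  95.80936361] z 42.41987086911064
0 1310 [-24.8  26.9] [-89.9 -53.9] 14.961978733351089
1 1410 [-23.3  27.3] [-44.3  -4.7] 14.84507862124191
2 1409 [-23.3  27.6] [ 2.8 42. ] 14.825139711711103
3 1288 [-23.4  27.8] [52.6 88.4] 14.953717929236717
567.2870483398438 -66.78449249267578 (86.45519256591797, 199.6742401123047) 6.49252462387085
[565.27608651 -67.37462028 229.29679377]
```

View pics/w0.png

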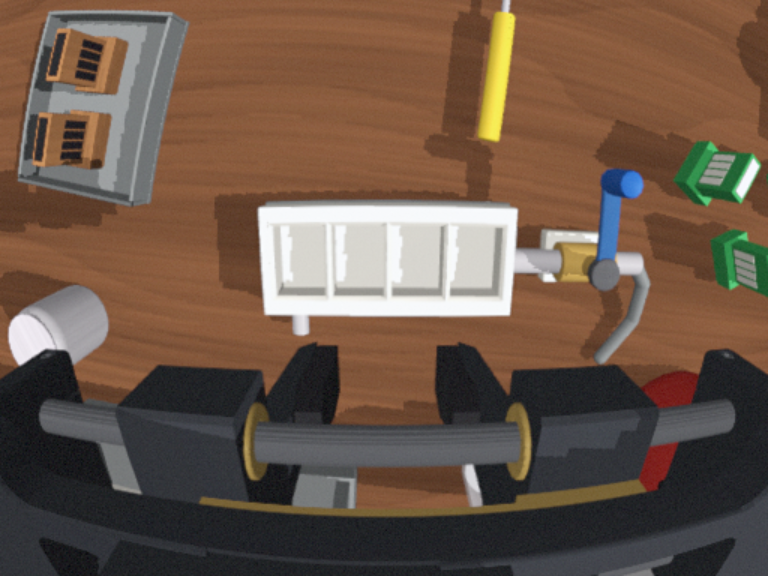

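The wrist picture shows four empty slots centred near x = 300, 358, 416 and 474 at row 262, and the lever across the pipe with its knob at (622,184). Fit: origin about (567.5, -66.1), yaw 6.55°. I'll go over the fresh cassettes.

```bash
python3 -m pendant '[-48,178,5,-0.278,-48,178,5,-0.278,-48,178,5,-0.278,-48,178,5,-0.278,-48,178,5,-0.278]' 0.6
python3 -m pendant '[-48,178,5,-0.278,-48,178,5,-0.278,-48,178,5,-0.278,-48,178,5,-0.278,-48,178,5,-0.278]' 
python3 -m pendant '[0,0,0,0,0,0,0,0,0,0,0,0,0,0,0,0,0,0,0,0]'
cat > f.py <<'E'
import sys
from h import *
c,W=wrist(); save(sys.argv[1],c["pixels"]); z=W[...,2]
s=robot.read_state(); d=np.linalg.norm(W-s["tool_pos"],axis=-1); 
m=np.ones((384,512),bool)
for b in blobs(W,m,76,86,(380,620),(150,450),60): print(b)
print(s["tool_pos"].round(1),s["tool_rot"].round(3))
E
python3 f.py w1
```

```text
time_s: 18.55
tool_pos: [516.7, 115.0, 235.0]
tool_rot: [-0.0, 0.079, 0.997, 0.001]
force: [0.5, -1.3, -0.2]
width: 0.598
time_s: 19.05
tool_pos: [469.4, 293.0, 240.0]
tool_rot: [0.0, 0.216, 0.976, 0.001]
force: [0.3, 0.5, -0.4]
width: 0.601
time_s: 19.55
tool_pos: [470.4, 289.0, 239.7]
tool_rot: [0.0, 0.219, 0.976, -0.0]
force: [-0.5, 0.3, -0.4]
width: 0.601
(438.9, 359.7, 45, 17, 22.5, 80.3, 650)
(447.3, 223.0, 44, 16, -27.0, 80.2, 567)
(523.0, 288.1, 45, 17, 29.4, 80.1, 561)
[470.3 289.3 239.8] [ 0.     0.219  0.976 -0.   ]
```

View pics/w1.png

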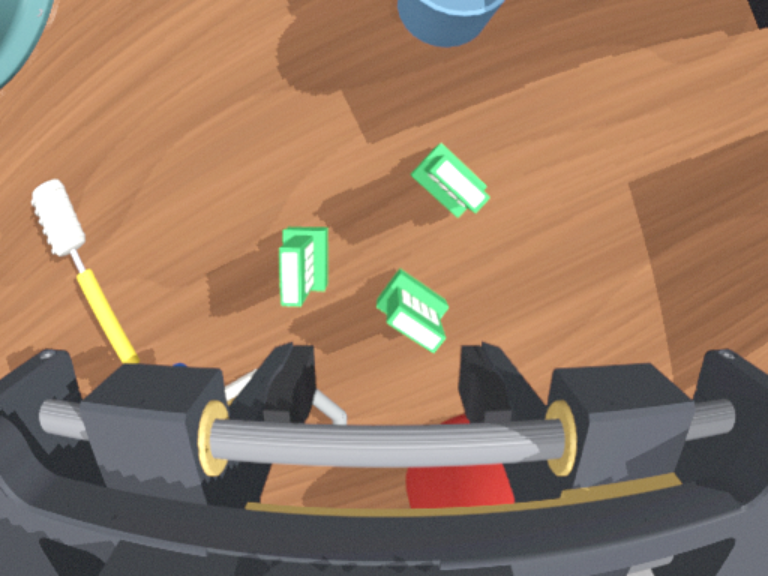

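The wrist picture shows the three green cassettes upright at (303,268), (450,180) and (413,312), in agreement with the earlier fits. I'll grasp the one at (447,223) first.

```bash
python3 -m pendant '[-23,-40,-40,-0.03,-22.9,-67,-80,-0.03,-22.9,-67,-120,-0.03,-22.9,-67,-120,-0.03]' 0.5
python3 -m pendant '[0,0,-35,0,0,0,-74.7,0,0,0,-74.7,0,0,0,-74.7,0]'
python3 -m pendant '[0,0,0,0,0,0,0,0,0,0,0,0,0,0,0,0,0,0,0,0]' 0.05 30
python3 -m pendant '[0,0,45,0,0,0,90,0,0,0,145,0,0,0,145,0]'
python3 -m pendant '[64,-178.7,0,0.293,64,-178.7,0,0.293,64,-178.7,0,0.293,64,-178.7,0,0.293,64,-178.7,0,0.293]'
python3 -m pendant '[64.3,-179,0,0.293,64.3,-179,0,0.293,64.3,-179,0,0.293,64.3,-179,0,0.293,64.3,-179,0,0.293]'
python3 -m pendant '[0,0,-50,0,0,0,-80,0,0,0,-80,0,0,0,-80,0,0,0,-80,0]'; python3 f.py w2
```

```text
time_s: 20.0
tool_pos: [441.6, 219.6, 113.6]
tool_rot: [-0.005, 0.234, 0.972, -0.004]
force: [-0.9, -0.3, 1.1]
width: 0.5
time_s: 20.4
tool_pos: [447.8, 223.6, 46.4]
tool_rot: [0.0, 0.233, 0.973, 0.0]
force: [-0.6, 0.2, 0.6]
width: 0.5
time_s: 20.9
tool_pos: [447.9, 223.4, 46.2]
tool_rot: [0.001, 0.233, 0.973, 0.001]
force: [-0.9, 0.5, 6.3]
width: 0.177
time_s: 21.3
tool_pos: [451.1, 224.8, 197.3]
tool_rot: [0.005, 0.233, 0.973, 0.004]
force: [1.0, -0.3, 0.2]
width: 0.18
time_s: 21.8
tool_pos: [511.9, 39.4, 189.1]
tool_rot: [-0.0, 0.091, 0.996, -0.001]
force: [0.2, 0.7, -0.8]
width: 0.18
time_s: 22.3
tool_pos: [576.4, -139.0, 188.9]
tool_rot: [-0.0, -0.056, 0.998, -0.001]
force: [0.5, 0.0, -0.5]
width: 0.177
time_s: 22.8
tool_pos: [576.8, -134.3, 111.9]
tool_rot: [0.001, -0.058, 0.998, -0.0]
force: [0.7, -0.4, -0.0]
width: 0.179
[ 577.2 -134.5  112.4] [ 0.002 -0.058  0.998 -0.001]
```

```bash
python3 -m pendant '[0,0,-10,0,0,0,-16,0,0,0,-16,0,0,0,-16,0,0,0,-16,0]'
python3 -m pendant '[0,0,-7,0,0,0,-14,0,0,0,-21,0,0,0,-28,0,0,0,-33,0]'
python3 -m pendant '[0,0,-1,0,0,0,-1,0,0,0,-1,0]'
```

```text
time_s: 23.35
tool_pos: [575.4, -134.8, 94.1]
tool_rot: [0.0, -0.058, 0.998, -0.0]
force: [-0.4, 0.2, -1.1]
width: 0.181
time_s: 23.85
tool_pos: [575.0, -135.1, 61.0]
tool_rot: [-0.001, -0.058, 0.998, -0.0]
force: [-11.3, 1.7, 32.9]
width: 0.181
time_s: 24.15
tool_pos: [575.2, -135.1, 61.0]
tool_rot: [-0.0, -0.058, 0.998, -0.0]
force: [-4.0, -0.7, 8.1]
width: 0.176
```

```bash
python3 -m pendant '[0,0,0,0,0,0,0,0,0,0,0,0]' 0.34
python3 -m pendant '[0,0,45,0,0,0,90,0,0,0,130,0,0,0,130,0]'
python3 -m pendant '[-26.2,211.5,25,0.197,-26.2,211.5,25,0.197,-26.2,211.5,25,0.197,-26.2,211.5,25,0.197,-26.2,211.5,25,0.197]' 0.5
cat > g.py <<'E'
import sys
from h import *
c,W=wrist(); save(sys.argv[1],c["pixels"]); m=np.ones((384,512),bool)
print("seated",blobs(W,m,86,110,(520,640),(-170,40),40),"fresh",blobs(W,m,76,86,(380,620),(180,450),60))
print(robot.read_state()["tool_pos"].round(1))
E
python3 g.py w3
```

```text
time_s: 24.45
tool_pos: [575.4, -134.6, 59.7]
tool_rot: [-0.0, -0.058, 0.998, 0.0]
force: [0.7, 0.4, -0.0]
width: 0.34
time_s: 24.85
tool_pos: [579.9, -135.8, 197.5]
tool_rot: [0.006, -0.058, 0.998, -0.002]
force: [-0.4, 0.4, -0.1]
width: 0.341
time_s: 25.35
tool_pos: [548.2, 80.8, 214.6]
tool_rot: [-0.0, -0.158, 0.987, 0.001]
force: [-0.1, -0.2, -0.4]
width: 0.497
seated [(574.8, -134.9, 44, 19, 6.3, 94.8, 629)] fresh [(438.7, 359.6, 44, 19, 24.3, 80.1, 330), (523.0, 287.2, 44, 17, 31.5, 80.1, 431)]
[548.4  80.9 214.7]
```

```bash
python3 -m pendant '[-26.3,211.4,0,0.197,-26.3,211.4,0,0.197,-26.3,211.4,0,0.197,-26.3,211.4,0,0.197,-26.3,211.4,0,0.197]'
python3 -m pendant '[0,0,-50,0,0,0,-95,0,0,0,-95,0,0,0,-95,0]'
python3 g.py w4
python3 -m pendant '[0,0,-35,0,0,0,-75,0,0,0,-75,0,0,0,-75,0]'
python3 -m pendant '[0,0,0,0,0,0,0,0,0,0,0,0,0,0,0,0,0,0,0,0]' 0.05 30
python3 -m pendant '[0,0,45,0,0,0,90,0,0,0,145,0,0,0,145,0]'
```

```text
time_s: 25.9
tool_pos: [522.4, 291.0, 213.9]
tool_rot: [-0.0, -0.254, 0.967, 0.0]
force: [-0.1, -0.3, -0.1]
width: 0.504
time_s: 26.3
tool_pos: [522.5, 286.4, 118.9]
tool_rot: [-0.002, -0.252, 0.968, -0.001]
force: [0.6, -0.2, 0.4]
width: 0.503
seated [] fresh [(438.9, 359.1, 44, 17, 23.2, 80.1, 1311), (523.3, 287.6, 45, 16, 29.8, 80.2, 1466)]
[524.1 287.4 121.1]
time_s: 26.75
tool_pos: [524.2, 288.3, 47.0]
tool_rot: [0.001, -0.252, 0.968, 0.0]
force: [0.0, 0.3, 0.1]
width: 0.499
time_s: 27.25
tool_pos: [523.7, 288.7, 46.3]
tool_rot: [0.001, -0.252, 0.968, 0.0]
force: [-0.4, -0.4, 6.1]
width: 0.183
time_s: 27.65
tool_pos: [526.8, 290.3, 197.9]
tool_rot: [0.006, -0.252, 0.968, 0.001]
force: [0.9, 1.0, -0.4]
width: 0.183
```

```bash
python3 -m pendant '[23.6,-188.6,0,-0.197,23.6,-188.6,0,-0.197,23.6,-188.6,0,-0.197,23.6,-188.6,0,-0.197,23.6,-188.6,0,-0.197]'
python3 -m pendant '[23.6,-188.6,0,-0.197,23.6,-188.6,0,-0.197,23.6,-188.6,0,-0.197,23.6,-188.6,0,-0.197,23.6,-188.6,0,-0.197]'
python3 -m pendant '[0,0,-50,0,0,0,-85,0,0,0,-96,0,0,0,-96,0,0,0,-96,0]'
python3 -m pendant '[0,0,0,0,0,0,0,0,0,0,0,0]'
python3 -m pendant '[0,0,-7,0,0,0,-14,0,0,0,-21,0,0,0,-28,0,0,0,-33,0]'
python3 -m pendant '[0,0,-1,0,0,0,-1,0,0,0,-1,0]'
```

```text
time_s: 28.15
tool_pos: [546.0, 95.2, 188.7]
tool_rot: [-0.001, -0.154, 0.988, -0.001]
force: [-0.6, 1.1, -1.3]
width: 0.18
time_s: 28.65
tool_pos: [570.2, -92.6, 189.0]
tool_rot: [-0.0, -0.056, 0.998, -0.001]
force: [0.3, -0.2, -1.1]
width: 0.177
time_s: 29.15
tool_pos: [571.0, -88.3, 95.1]
tool_rot: [0.001, -0.059, 0.998, -0.0]
force: [0.8, 0.2, -1.7]
width: 0.179
time_s: 29.45
tool_pos: [571.0, -89.0, 95.4]
tool_rot: [0.001, -0.058, 0.998, -0.0]
force: [0.1, -0.3, 0.2]
width: 0.175
time_s: 29.95
tool_pos: [569.4, -89.1, 61.1]
tool_rot: [-0.001, -0.058, 0.998, 0.0]
force: [-12.5, 1.4, 35.4]
width: 0.179
time_s: 30.25
tool_pos: [569.5, -89.0, 61.2]
tool_rot: [-0.001, -0.058, 0.998, 0.0]
force: [-5.5, 0.0, 10.8]
width: 0.179
```

```bash
python3 -m pendant '[0,0,0,0,0,0,0,0,0,0,0,0]' 0.34
python3 -m pendant '[0,0,45,0,0,0,90,0,0,0,155,0,0,0,155,0]'
python3 -m pendant '[-43.8,149.5,0,0.097,-43.8,149.5,0,0.097,-43.8,149.5,0,0.097,-43.8,149.5,0,0.097]'
python3 g.py w5
python3 -m pendant '[-43.8,149.5,0,0.097,-43.8,149.5,0,0.097,-43.8,149.5,0,0.097,-43.8,149.5,0,0.097]' 0.5
python3 -m pendant '[-43.7,149.6,0,0.097,-43.7,149.6,0,0.097,-43.7,149.6,0,0.097,-43.7,149.6,0,0.097]'
python3 -m pendant '[0,0,-50,0,0,0,-95,0,0,0,-95,0,0,0,-95,0,0,0,-95,0]'; python3 g.py w6
```

```text
time_s: 30.55
tool_pos: [570.1, -89.0, 59.7]
tool_rot: [-0.0, -0.058, 0.998, 0.0]
force: [0.3, 0.4, -0.2]
width: 0.337
time_s: 30.95
tool_pos: [573.4, -89.6, 221.4]
tool_rot: [0.005, -0.058, 0.998, -0.001]
force: [0.5, 0.4, 1.4]
width: 0.34
time_s: 31.35
tool_pos: [524.2, 64.6, 214.0]
tool_rot: [-0.001, -0.109, 0.994, 0.001]
force: [-0.8, 0.2, 0.2]
width: 0.338
seated [(574.6, -134.8, 44, 18, 6.4, 94.7, 593), (568.0, -88.8, 44, 18, 6.2, 94.9, 690)] fresh [(439.1, 358.5, 44, 17, 22.8, 80.1, 324)]
[524.8  63.3 214.1]
time_s: 31.8
tool_pos: [481.6, 213.0, 214.4]
tool_rot: [-0.0, -0.156, 0.988, 0.001]
force: [0.4, -0.8, -0.1]
width: 0.501
time_s: 32.2
tool_pos: [438.5, 362.5, 214.5]
tool_rot: [-0.0, -0.204, 0.979, 0.0]
force: [-0.1, 0.2, 0.2]
width: 0.499
time_s: 32.7
tool_pos: [441.0, 359.8, 122.5]
tool_rot: [0.002, -0.202, 0.979, 0.001]
force: [0.1, 0.7, -0.2]
width: 0.502
seated [] fresh [(438.7, 359.6, 45, 16, 22.6, 80.2, 1450)]
[441.2 360.2 123. ]
```

```bash
python3 -m pendant '[0,0,-35,0,0,0,-75,0,0,0,-75,0,0,0,-75,0]'
python3 -m pendant '[0,0,0,0,0,0,0,0,0,0,0,0,0,0,0,0,0,0,0,0]' 0.05 30
python3 -m pendant '[0,0,45,0,0,0,90,0,0,0,145,0,0,0,145,0]'
python3 -m pendant '[60.4,-178.5,0,-0.146,60.4,-178.5,0,-0.146,60.4,-178.5,0,-0.146,60.4,-178.5,0,-0.146,60.4,-178.5,0,-0.146]'
python3 -m pendant '[60.4,-178.6,0,-0.146,60.4,-178.6,0,-0.146,60.4,-178.6,0,-0.146,60.4,-178.6,0,-0.146,60.4,-178.6,0,-0.146]'
python3 -m pendant '[0,0,-50,0,0,0,-85,0,0,0,-96,0,0,0,-96,0,0,0,-96,0]'
python3 -m pendant '[0,0,0,0,0,0,0,0,0,0,0,0]'
python3 -m pendant '[0,0,-7,0,0,0,-14,0,0,0,-21,0,0,0,-28,0,0,0,-33,0]'
python3 -m pendant '[0,0,-1,0,0,0,-1,0,0,0,-1,0]'
```

```text
time_s: 33.15
tool_pos: [439.5, 359.9, 46.5]
tool_rot: [0.0, -0.202, 0.979, 0.0]
force: [0.4, 0.8, 0.4]
width: 0.499
time_s: 33.65
tool_pos: [439.6, 360.2, 46.3]
tool_rot: [0.001, -0.202, 0.979, 0.0]
force: [-0.3, -0.9, 6.2]
width: 0.175
time_s: 34.05
tool_pos: [442.3, 362.3, 197.5]
tool_rot: [0.006, -0.202, 0.979, 0.003]
force: [0.8, -0.1, -1.1]
width: 0.179
time_s: 34.55
tool_pos: [499.5, 176.9, 188.6]
tool_rot: [-0.001, -0.128, 0.992, -0.001]
force: [-0.4, -0.2, -1.3]
width: 0.181
time_s: 35.05
tool_pos: [560.3, -0.8, 188.9]
tool_rot: [-0.0, -0.056, 0.998, -0.001]
force: [-0.9, 0.4, -1.9]
width: 0.177
time_s: 35.55
tool_pos: [560.3, 3.3, 95.0]
tool_rot: [0.001, -0.058, 0.998, 0.0]
force: [0.1, 0.1, -2.2]
width: 0.176
time_s: 35.85
tool_pos: [560.5, 2.6, 95.4]
tool_rot: [0.001, -0.058, 0.998, -0.0]
force: [-0.6, 0.6, -1.7]
width: 0.177
time_s: 36.35
tool_pos: [559.3, 2.3, 61.0]
tool_rot: [-0.001, -0.058, 0.998, -0.0]
force: [-11.4, -0.8, 38.1]
width: 0.182
time_s: 36.65
tool_pos: [559.3, 2.4, 61.2]
tool_rot: [-0.001, -0.058, 0.998, -0.0]
force: [-5.4, -1.1, 9.7]
width: 0.179
```

```bash
python3 -m pendant '[0,0,0,0,0,0,0,0,0,0,0,0]' 0.34
python3 -m pendant '[0,0,45,0,0,0,90,0,0,0,140,0,0,0,140,0]'
python3 -m pendant '[-40,44,0,0,-80,87.5,0,0,-80,87.5,0,0,-80,87.5,0,0,-80,87.5,0,0]' 0.6
python3 - <<'E'
from h import *
c,W=wrist(); save("w7",c["pixels"]); m=np.ones((384,512),bool)
hsv=cv2.cvtColor(c["pixels"],cv2.COLOR_RGB2HSV).astype(int); blue=(hsv[...,0]>100)&(hsv[...,0]<130)&(hsv[...,1]>120)
print("seated",blobs(W,m,86,110,(520,640),(-170,40),40),"knob",blobs(W,blue,95,110,(400,600),(40,220),10))
print("fresh on table",blobs(W,m,30,86,(380,620),(200,450),40))
c=robot.camera("scene"); W=cloud(c); save("s1",c["pixels"]); print(blobs(W,m,86,100,(520,640),(-170,40),40))
print(robot.read_state()["tool_pos"].round(1))
E
```

```text
time_s: 36.95
tool_pos: [559.6, 2.5, 59.7]
tool_rot: [-0.0, -0.058, 0.998, 0.0]
force: [0.4, 1.0, -0.0]
width: 0.339
time_s: 37.35
tool_pos: [564.9, 2.3, 208.5]
tool_rot: [0.007, -0.058, 0.998, -0.001]
force: [0.5, -1.0, 0.3]
width: 0.339
time_s: 37.85
tool_pos: [479.6, 90.0, 199.6]
tool_rot: [0.0, -0.058, 0.998, -0.0]
force: [0.5, -0.1, -0.2]
width: 0.597
seated [(573.6, -133.0, 43, 16, 9.1, 94.6, 408), (552.2, -90.4, 17, 13, -84.6, 94.2, 181), (551.4, 1.8, 33, 16, 5.1, 94.9, 393)] knob [(479.2, 89.6, 19, 18, 18.8, 101.3, 397)]
fresh on table []
[(559.8, 2.0, 43, 18, 7.3, 94.4, 88), (569.1, -88.9, 45, 18, 4.0, 94.6, 103), (575.9, -135.4, 45, 17, 7.6, 94.5, 118)]
[480.3  89.4 199.8]
```

View pics/w7.png

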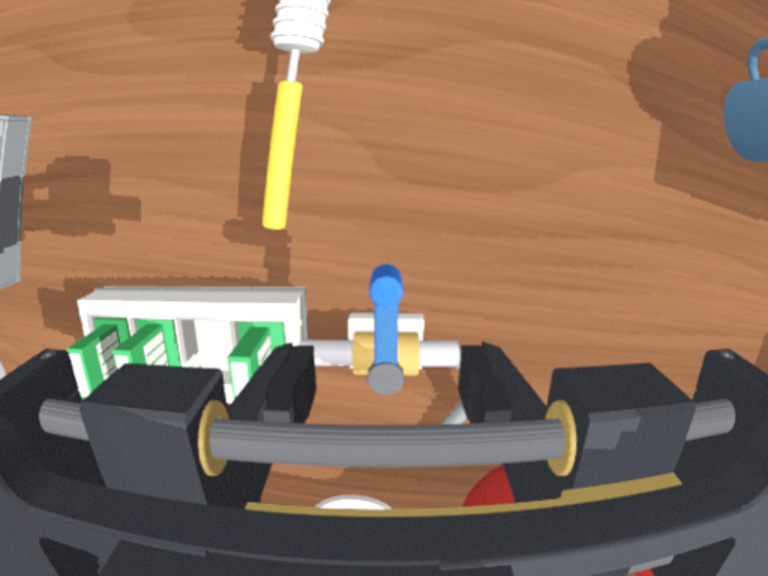

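The picture shows three green cassettes upright in slots 0, 1 and 3, slot 2 empty, and the lever still shut with its knob at (386,285). Tops measure about 94.6 mm, so all are home. Now I'll grip the knob.

```bash
python3 -m pendant '[0,0,-50,0,0,0,-95,0,0,0,-121,0,0,0,-121,0,0,0,-121,0]'
python3 -m pendant '[0,0,0,0,0,0,0,0,0,0,0,0,0,0,0,0,0,0,0,0]' 0.1 15
python3 -m pendant '[0,0,0,0,0,0,0,0]'; python3 - <<'E'
import numpy as np
ax=np.array([548.7,97.8]);a0=np.radians(186.55);p=lambda a:ax+70*np.array([np.cos(a0-a),np.sin(a0-a)])
for s,n in((0,5),(.7,5),(1.4,2)):
    for k in range(1,n+1): print((p(s+.14*k)-p(s)).round(1),end=" ")
    print()
print(p(0),p(1.571),p(1.6)-p(1.4))
E
```

```text
time_s: 38.45
tool_pos: [480.2, 89.4, 79.0]
tool_rot: [-0.0, -0.057, 0.998, -0.0]
force: [0.1, 0.4, -0.5]
width: 0.602
time_s: 38.95
tool_pos: [480.2, 90.1, 79.8]
tool_rot: [0.001, -0.058, 0.998, 0.0]
force: [-0.3, -0.9, 3.6]
width: 0.218
time_s: 39.15
tool_pos: [480.2, 90.1, 79.8]
tool_rot: [0.001, -0.058, 0.998, -0.0]
force: [-1.6, -0.6, 6.0]
width: 0.225
[-0.4  9.8] [ 0.5 19.5] [ 2.8 29.1] [ 6.4 38.2] [11.2 46.7] 
[6.  7.8] [13.  14.6] [20.8 20.4] [29.5 25.1] [38.6 28.5] 
[9.6 2.1] [19.3  2.8] 
[479.15691178  89.81508421] [540.72924844 167.3447131 ] [13.73788703  2.5725468 ]
```

```bash
python3 -m pendant '[-0.4,9.8,0,-0.14,0.5,19.5,0,-0.28,2.8,29.1,0,-0.42,6.4,38.2,0,-0.56,11.2,46.7,0,-0.70]'
python3 -m pendant '[6,7.8,0,-0.14,13,14.6,0,-0.28,20.8,20.4,0,-0.42,29.5,25.1,0,-0.56,38.6,28.5,0,-0.70]'
python3 -m pendant '[9.6,2.1,0,-0.14,13,2.6,0,-0.19,15,2.6,0,-0.2,15,2.6,0,-0.2]'
python3 -m pendant '[0,0,0,0,0,0,0,0]'
```

```text
time_s: 39.65
tool_pos: [492.1, 136.8, 79.8]
tool_rot: [0.001, 0.291, 0.957, 0.0]
force: [1.8, -4.1, 3.4]
width: 0.22
time_s: 40.15
tool_pos: [530.8, 164.5, 79.8]
tool_rot: [0.001, 0.601, 0.799, -0.0]
force: [1.2, -6.0, 4.4]
width: 0.22
time_s: 40.55
tool_pos: [542.3, 166.4, 79.6]
tool_rot: [-0.001, 0.676, 0.737, -0.003]
force: [-7.9, -5.3, 14.0]
width: 0.221
time_s: 40.75
tool_pos: [542.3, 166.4, 79.6]
tool_rot: [-0.001, 0.676, 0.737, -0.003]
force: [-8.1, -6.4, 12.9]
width: 0.217
```

```bash
python3 -m pendant '[0,0,0,0,0,0,0,0,0,0,0,0,0,0,0,0]' 0.6
python3 -m pendant '[0,0,40,0,0,0,85,0,0,0,130,0,0,0,130,0]'
python3 -m pendant '[-80,200,30,0,-80,200,30,0,-80,200,30,0,-80,200,30,0,-80,200,30,0]'
python3 -m pendant '[0,0,0,0,0,0,0,0,0,0,0,0]'
python3 m.py top3; python3 - <<'E'
from h import *
c=robot.camera("scene"); W=cloud(c); save("s2",c["pixels"]); print(blobs(W,np.ones((384,512),bool),86,100,(520,640),(-170,40),40))
for n in("top","scene"):
    c=robot.camera(n); W=cloud(c); hsv=cv2.cvtColor(c["pixels"],cv2.COLOR_RGB2HSV); b=(hsv[...,0]>100)&(hsv[...,0]<130)&(hsv[...,1]>120)
    k=blobs(W,b,88,115,(450,620),(60,220),3); print(n,k,[np.degrees(np.arctan2(x[1]-97.8,x[0]-548.7))-96.55 for x in k])
    print([(t,[ray_plane(c,r["at"],0).round()[:2].tolist() for r in robot.place_of(t,n)[:1]]) for t in("kettle","jug","brush","tin","mug")])
E
```

```text
time_s: 41.15
tool_pos: [544.3, 167.9, 78.7]
tool_rot: [-0.0, 0.676, 0.737, -0.0]
force: [0.2, 0.2, 0.6]
width: 0.562
time_s: 41.55
tool_pos: [549.1, 169.2, 217.1]
tool_rot: [0.004, 0.676, 0.737, 0.006]
force: [1.1, 0.1, -0.1]
width: 0.605
time_s: 42.05
tool_pos: [462.7, 371.6, 239.1]
tool_rot: [-0.001, 0.675, 0.738, 0.001]
force: [-0.2, -0.1, -0.3]
width: 0.604
time_s: 42.35
tool_pos: [464.7, 366.3, 238.1]
tool_rot: [0.0, 0.677, 0.736, -0.001]
force: [-0.2, 0.1, 0.1]
width: 0.599
fresh []
unit [(565.5, -45.5, 239, 88, -83.5, 42.6, 1084)]
knob [(540.1, 166.3, 16, 16, -83.8, 101.2, 39)]
tray [(483.6, -353.5, 44, 17, -7.0, 83.3, 147), (414.6, -344.2, 44, 19, -8.7, 83.5, 152)]  seated [(574.2, -133.5, 45, 17, 6.7, 94.3, 117), (567.5, -87.1, 46, 17, 5.4, 95.0, 109), (557.1, 4.1, 44, 16, 8.2, 95.3, 107)]
[464.9 366.2 238.3]
[(560.2, 2.2, 43, 18, 7.5, 94.2, 91), (569.2, -87.6, 45, 19, 7.4, 94.3, 104), (576.0, -134.8, 46, 18, 8.7, 94.6, 113)]
top [(540.6, 167.5, 17, 16, 49.4, 101.4, 39)] [np.float64(0.07874217772538827)]
[('kettle', [[734.0, 273.0]]), ('jug', [[778.0, 80.0]]), ('brush', [[360.0, 13.0]]), ('tin', [[670.0, -388.0]]), ('mug', [])]
scene [(545.3, 163.1, 14, 11, -87.0, 99.5, 26)] [np.float64(-3.569450291352922)]
[('kettle', [[729.0, 282.0]]), ('jug', [[776.0, 89.0]]), ('brush', [[356.0, 10.0]]), ('tin', [[670.0, -382.0]]), ('mug', [[287.0, 434.0]])]
```

View pics/top3.png

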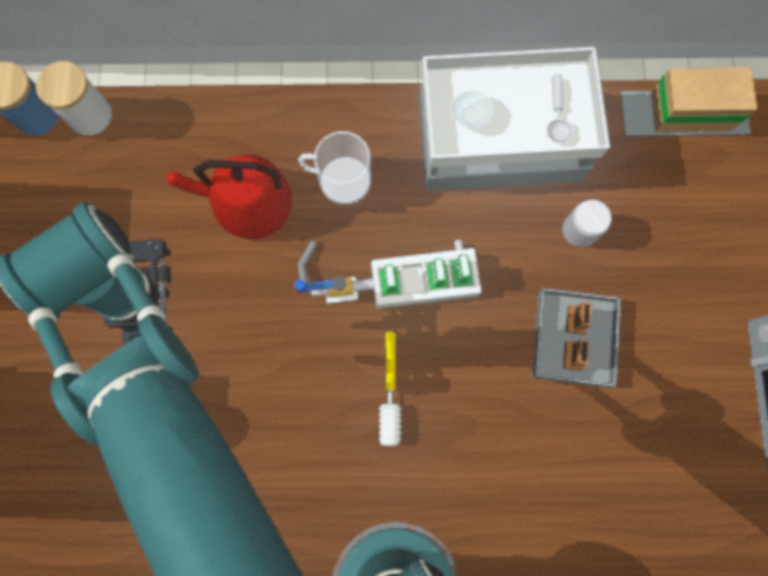

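The picture shows fresh cassettes at (390,281), (438,274) and (462,270), both spent ones in the tray at (577,335), and the lever in line with the pipe with its knob at (300,286). The gripper is well clear of everything.

```bash
python3 -c "
from station import robot
print(robot.hand_in())"
```

```text
the job is handed in; nothing more can be done
None
```

The job is handed in, at about 42.5 s on the robot's clock. I shut the valve against its stop and moved both spent cassettes into the tray. The three fresh cassettes that were there went into slots 0, 1 and 3, leaving slot 2 empty. I then opened the valve against its stop, let go and moved clear.

**Cassettes:** All three fresh tops measured 94–95 mm above the worktop, where fully home is 95 mm. Both spent cassettes stand upright in the tray.

**Valve:** While I handled cassettes, the handle measured shut each time I looked. At the end the top camera put the knob within about 0.1° of fully open. The scene camera's estimate disagreed, at about 3.6° to the shut side. It had only 26 pixels on the knob, and the arm had met the open stop with about 10 N sideways, so I trusted the top camera.

**Other objects:** Kettle, jug, brush, tin and mug read within about 15 mm of their first positions. That is the spread of the detection network; the largest was the jug in the top view, which the scene view put within 3 mm. In the last top view the arm hid the mug, so I checked it in the scene view only. Peak force was about 40 N at the wrist, while seating a fresh cassette.

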